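Fit the keyed shaft into the sprung pulley

ROBOT

A 6-joint arm with a two-finger parallel gripper is mounted at the origin on a cart in front of the work surface, level with it; the furniture and walls round the work are solid. World frame = base frame: x ahead of the robot, y to its left, z up, the work surface at z = 0. Lengths are in m, angles in rad, forces in N, time in s.
With the tool pointing down it reaches from about 0.2 to 0.875 m from the base axis. Payload 3.4 kg.
Tool frame: the origin (TCP) lies midway between the tips of the shut fingers; the grasp point (between the pads) lies 19 mm behind it; z points along the fingers, y is the line along which they close (so a half turn about z gives the same grasp; the last joint's range is limited). The gripper opens to 94 mm and grips with 3 to 60 N. Pads are 16 mm wide; open, the fingers measure 119 mm over their backs; the gripper's body (75 mm by 177 mm) begins 78 mm behind the grasp point.
Start: joints at [1.218, 0.276, 1.505, -0, 1.361, -0.121], TCP at [0.132, 0.56, 0.205] pointing down, gripper open.
Joint ranges: [-2.89, 2.89], [-0.75, 2.08], [0.22, 2.7], [-1.18, 4.32], [0.11, 2.71], [-2.7, 2.7]. Speed limits (rad/s): [2.57, 2.57, 3.14, 3.14, 3.14, 3.14].

INTERFACE

Orientations are given as a 3x3 rotation matrix whose columns are the frame's x, y, z axes.
In Python, from rig import manip gives the robot as it stands.
- The arm moves only by the tool carry_out, never from a script. Its argument "commands" is a list that holds one entry, the list of rows, each a list of 6 numbers: the shift along the tool's x, y, z in m, then the turn, a rotation vector about the tool's x, y, z in rad. In form: [[[tx, ty, tz, rx, ry, rz], ...]]. A call has exactly 5 rows; each row shifts and turns the commanded pose from where the row before left it, along the tool's axes as they then stand; what a row does not reach is not made up. A row lasts 1/12 s, in which the tool goes at most 41.7 mm and 7.16 degrees, less where a joint would pass 70% of its speed; a pose out of reach is approached as far as the arm can. A call with a gripper value outside its range is refused whole. "hand" is the opening, from 0 (shut) to 1 (fully open), set as the call begins (left out, the last holds). The fingers move at their own pace and stop on an object; "squeeze" is the grip in N (left out, the last holds). Time passes only in rows, so rows that do not move let the fingers close, or fill a call up. It gives the time, the measured TCP pose, the force, the opening and the grip force at its end, in the units of the state.
- manip.state(): the state, without advancing time (a new reading comes with each control period).
- manip.capture(name): name is "scene" or "top"; returns the picture (400x640x3 uint8, red, green, blue); there is no depth.
- manip.get_calibration(name): a dict with "K" (3x3 intrinsics, pixels), "distortion" ([k1, k2, p1, p2, k3] as OpenCV has them; the pictures are not rectified), "rvec" (rotation vector, rad) and "tvec" (3), from world to camera coordinates, as OpenCV has them. Camera axes: x right, y down, z forward; pixel columns grow to the right and rows downward; lengths in m; the calibration is good to about 2 mm. A picture is of the moment at which its call begins. get_calibration takes no time and is no camera call.
- manip.job_done(): hands the job in; it is judged then, once.
The state is a dict: "time": time; "q": joint angles; "dq": joint speeds; "tau": joint torques, N m; "ee_pos": TCP position; "eef_rot": TCP orientation; "wrist_force": force on the tool from outside, world axes, zero at the start; "ft_torque": the same for the moment, N m; "width": finger opening in m; "grip_force": force on a finger pad.
Only numpy, scipy, OpenCV 4.12 (cv2) and the standard library are available. Lean on these libraries where they do the work, as an engineer would, in place of code of your own. Each camera call takes 0.05 s, during which the arm holds its last target. There are 200 camera calls.

TASK

Nest the loose dished spacer, mouth up, into its twin on the pulley in the round jig and let go of it. Then take the keyed shaft from its stand, push it down through both spacers into the pulley's bore, turn it until its key slips into the keyway, and keep pushing until the collar sits in the upper spacer and the sprung pulley is pressed down to its stop. Finish while still holding the shaft and pressing the pulley down; leave the other things on the bench where they are.

Things in the scene. Friction and masses are not known exactly. Their poses are not given: they have to be found in the camera images.
- spacer_center (a point): Centre of the loose dished spacer: round aluminium cup, 24 mm tall, 60 g, mouth up, z up. Conical outside (radius 19.5 mm at the foot), topped by an upright rim band 56 mm across, 3 to 12 mm above this point: grip it there. Floor 10 mm thick with a 32 mm hole; recess 14 mm deep, 41.6 mm wide at the floor, 51 at the mouth. Nested: 22 mm above pulley_mouth, with 1 mm radial play.
- twin_rim (a point): Centre of the rim of the twin spacer: identical, fixed mouth up on the pulley's hub, concentric with the bore; this rim is 24 mm above pulley_mouth. The nested spacer's rim stands 10 mm above this rim and its band's lower edge 1 mm above it, so grip it no more than 8 mm below its rim, or let it drop the last few mm: the cone guides it.
- pulley_mouth (a point): Centre of the steel hub's top face (floor of the twin rests on it), 52 mm above the bench; z up, x along the keyway. Bore 20.6 mm wide, 30 mm deep; keyway 8 mm wide, reaching 14.25 mm from the axis, seen through the twin's hole. A small dark rib on the upper flange points the same way. Toothed pulley 82 mm across in a fixed grey round jig, 116 mm across; it cannot turn.
- pulley (a joint): How far the pulley is pressed down into its jig against springs, in m: 0 up, 0.008 at its stop. The springs push back with about 6 N when up and about 14 N at the stop.
- shaft_head (a point): Centre of the square grip head (22 x 22 mm, 52 mm tall, sides along the shaft's x and y) on top of the upright steel shaft, 0.2 kg; z up, x toward the key. 26 mm below the top, 80 mm above the tip. Key resting on the hub's face: this point is 70 mm above pulley_mouth; fully home: 52 mm above it, the upper spacer's rim then 18 mm below this point: keep fingertips above that.
- shaft_tip (a point): Centre of the shaft's lower end; axes as shaft_head. Upward from here: pilot 18 mm in diameter (0 to 10 mm, tapered to 12 mm over the first 4 mm); key 6 mm wide, reaching 13.5 mm from the axis (10 to 30 mm up); plain shaft; collar 39 mm in diameter (48 to 54 mm); square head (54 to 106 mm). Home: 28 mm below pulley_mouth.
- stand_top (a point): Centre of the top of the shaft's stand: fixed grey upright tube, 46 mm outer and 33 mm inner diameter, 54 mm tall, on a 68 mm round foot. The shaft hangs in it by its collar, loose, and is lifted straight up by at least 50 mm to leave it.
- microscope: Obstacle, fixed: tall grey stereo microscope at the left, base 215 x 160 mm, 0.4 m tall, eyepieces toward the robot; origin under the centre of its base. Keep the arm clear of it.
- alcohol_bottle: Bystander: white dispenser bottle, 61 mm in diameter, 134 mm tall, origin under its centre.
- solder_spool: Bystander: spool of solder wire standing on its flange, 52 mm in diameter, 42 mm tall, origin under its centre.
- tape_black: Bystander: roll of black tape lying flat, 70 mm in diameter, 18 mm tall, origin under its centre.
- side_cutters: Bystander: side cutters lying flat, 37 x 112 x 12 mm, origin under their centre.
- tip_cleaner: Bystander: round tip-cleaner tin, 62 mm in diameter, 43 mm tall, origin under its centre.
Not all that is in view belongs to the job. Of the things shaped like the part that bears shaft_head, the bare steel one is meant.

How it is judged:
By the outcome, as a careful person would: the job done as asked, in the order asked, and still so for the second after the job is handed in, while the arm keeps its last pose, push and grip.
It also fails if it takes over 72 s, if anything falls off the work surface, if the arm or the gripper's body presses on something with over 40 N, if the wrist force passes 120 N, or if a joint passes its speed limit or range.

## Working session

There is one attempt and no reset: what is moved stays moved. The work goes in short steps, Python scripts to look and compute and a tool call to move; the robot and the scene stay as the last step left them, time stands still between calls to the robot, and variables do not carry over. Pictures are saved under pics/ and viewed, at most 10 in all, crops included, and the job is handed in when it is done.

Besides the shell and the picture viewer there is one more tool, called after ">>>" as name(argument=value, ...) on one line, values as JSON. carry_out: Moves the arm, as the interface text tells. Its arguments: {"type":"object","properties":{"commands":{"type":"array","items":{"type":"array","items":{"type":"array","items":{"type":"number"}}}},"hand":{"type":"number"},"squeeze":{"type":"number"}},"required":["commands"]}

```bash
mkdir -p pics; cat > h.py <<'E'
import numpy as np, cv2
from rig import manip
def cap(n,f):
    im=manip.capture(n); cv2.imwrite('pics/'+f,im[:,:,::-1]); return im
def ray(n,uv):
    c=manip.get_calibration(n); R=cv2.Rodrigues(np.array(c['rvec'],float))[0]; t=np.array(c['tvec'],float).ravel()
    p=cv2.undistortPoints(np.array(uv,float).reshape(-1,1,2),np.array(c['K']),np.array(c['distortion'])).reshape(-1,2)
    d=np.c_[p,np.ones(len(p))]@R; return -R.T@t,d
def plane(n,uv,z):
    o,d=ray(n,uv); return o+d*((z-o[2])/d[:,2])[:,None]
def proj(n,P):
    c=manip.get_calibration(n)
    return cv2.projectPoints(np.array(P,float).reshape(-1,3),np.array(c['rvec'],float),np.array(c['tvec'],float),np.array(c['K']),np.array(c['distortion']))[0].reshape(-1,2)
E
python3 - <<'E'
from h import *
a=cap('scene','s0.png'); b=cap('top','t0.png')
for n in('scene','top'):
    print(ray(n,[[320,200]]), manip.get_calibration(n)['K'][0][0])
s=manip.state(); print(s['time'],s['ee_pos'],s['eef_rot'],s['wrist_force'])
E
```

```text
(array([-0.25801534, -0.81219285,  0.63291428]), array([[ 0.63345647,  0.63225225, -0.44614673]])) 470.54566306890524
(array([ 0.37110579, -0.02707923,  1.6353762 ]), array([[ 0.09722677, -0.01385247, -0.99537337]])) 448.72271900319885
0.1 [0.13191907 0.55913912 0.20470485] [[-9.73251392e-01  2.29742081e-01 -5.50806302e-04]
 [ 2.29742671e-01  9.73250179e-01 -1.54762923e-03]
 [ 1.80516772e-04 -1.63277601e-03 -9.99998651e-01]] [ 0.04778564  0.18589981 -0.54381674]
```

View pics/s0.png

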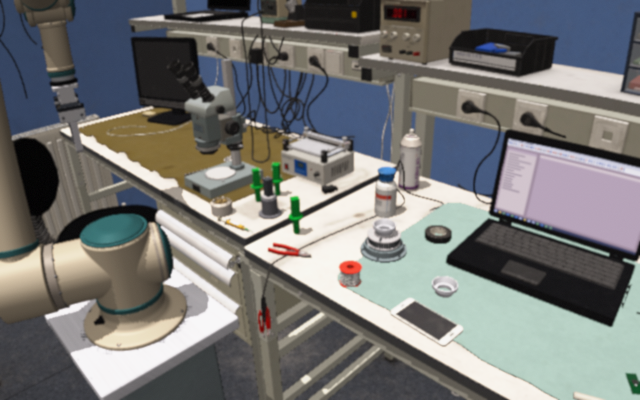

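View pics/t0.png

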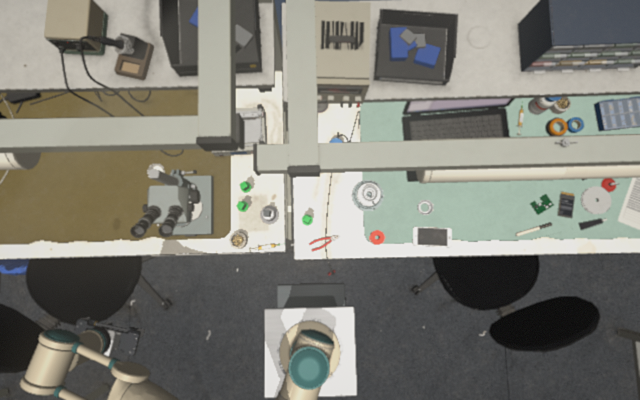

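The scene view shows the pulley jig near (384,240), the loose spacer at (445,287), and a dark stand with a shaft at (269,197). There are green shaft lookalikes at (257,185), (277,178) and (296,213). In the top view, the jig is at (368,194), the spacer at (425,207), the stand at (269,213), and the green ones at (246,186), (242,206) and (307,219). The bare steel shaft should be the one at scene (269,197); I'll confirm with enlarged crops.

```bash
python3 - <<'E'
import cv2,numpy as np
s=cv2.imread('pics/s0.png');t=cv2.imread('pics/t0.png')
r=lambda im,x,y,w,h,k:cv2.resize(im[y:y+h,x:x+w],None,fx=k,fy=k,interpolation=cv2.INTER_CUBIC)
A=np.hstack([r(s,245,155,64,70,4.2),r(s,355,210,110,60,4.9)])if 0 else None
c=np.zeros((600,800,3),np.uint8)
for im,x,y,px,py in[(s,240,160,0,0),(s,355,215,400,0),(t,236,176,0,300),(t,345,166,400,300)]:
    w,h=(80,60) if not(im is s and x==355) else (114,85)
    k=400/w; q=cv2.resize(im[y:y+h,x:x+w],(400,300),interpolation=cv2.INTER_CUBIC); c[py:py+300,px:px+400]=q
cv2.imwrite('pics/c0.png',c)
from h import *
print(proj('top',[[0,0,0],[.132,.56,.2]]),proj('scene',[[.132,.56,.2]]))
print(plane('top',[[368,194]],.052),plane('top',[[425,207]],.024),plane('top',[[269,213]],.1))
print(plane('scene',[[384,228]],.08),plane('scene',[[445,282]],.024),plane('scene',[[268,184]],.1))
E
```

```text
[[309.71694518 350.6384795 ]
 [127.00165106 326.81164441]] [[ 78.08803026 147.6511823 ]]
[[ 0.54302379 -0.2198871   0.052     ]] [[ 0.49414066 -0.425858    0.024     ]] [[0.48059622 0.12738097 0.1       ]]
[[ 0.52184275 -0.24351293  0.08      ]] [[ 0.50299626 -0.42600065  0.024     ]] [[0.47379539 0.11832964 0.1       ]]
```

View pics/c0.png

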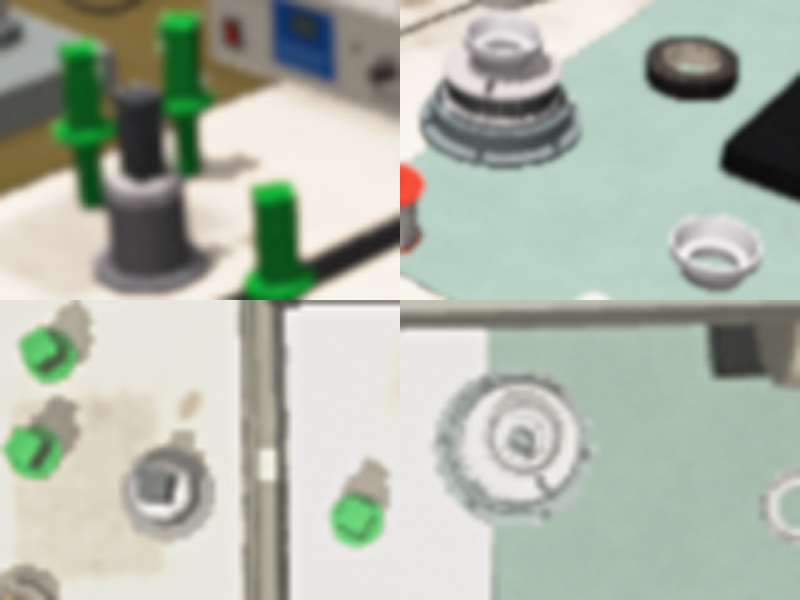

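Confirmed: the shaft at scene (269,197) is bare dark steel in the grey stand, and the three others are green. The key-side rib on the flange shows at about top (373.6,202.6) and scene (380.7,239). Next I'll measure on finer crops with masks.

```bash
python3 - <<'E'
import cv2,numpy as np
s=cv2.imread('pics/s0.png');t=cv2.imread('pics/t0.png')
c=np.zeros((600,800,3),np.uint8)
for im,x,y,px,py in[(s,362,215,0,0),(s,425,270,400,0),(t,350,180,0,300),(t,253,200,400,300)]:
    w,h=(40,30)
    q=cv2.resize(im[y:y+h,x:x+w],(400,300),interpolation=cv2.INTER_CUBIC); 
    q=cv2.normalize(q.astype(float),None,0,255,cv2.NORM_MINMAX).astype(np.uint8); c[py:py+300,px:px+400]=q
cv2.imwrite('pics/c1.png',c)
E
```

```text
(no output)
```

View pics/c1.png

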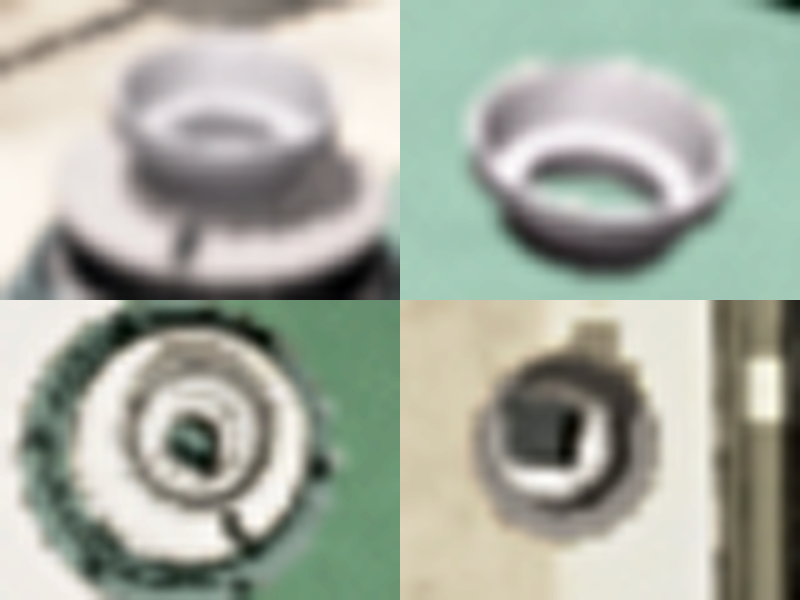

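The crops are clear. In the top view, the twin rim is centred at about (369.4,192.5), the flange at (368.7,194.1), the rib at (373.3,202.2), the head top face at (266,212) and the stand foot at (269.3,214.2). In the scene view, the twin rim is at about (384.1,224.5) and the loose rim at (444.6,283.3). I'll cast these now.

```bash
python3 - <<'E'
from h import *
s=cv2.imread('pics/s0.png');t=cv2.imread('pics/t0.png')
P=lambda *a:print(a[0],np.round(plane(a[1],a[2],a[3]),4).tolist())
P('twin rim top',"top",[[369.4,192.5]],.072)
P('flange top',"top",[[368.7,194.1]],.050)
P('twin rim scene',"scene",[[384.1,224.5]],.076)
P('loose scene',"scene",[[444.6,283.3]],.024)
P('rib top','top',[[373.3,202.2]],.05); P('rib scene','scene',[[362+18.5-.5,215+24.2-.5]],.05)
P('foot','top',[[269.3,214.2]],.004)
P('headtop','top',[[266.1,212.3]],.112)
# loose spacer, top: mask against mat, hull circle
def blob(im,x,y,w,h,z,n,sat,k=8):
    c=cv2.resize(im[y:y+h,x:x+w],None,fx=k,fy=k,interpolation=cv2.INTER_CUBIC)
    hs=cv2.cvtColor(c,cv2.COLOR_BGR2HSV); bg=np.median(c.reshape(-1,3),0)
    m=(np.linalg.norm(c.astype(float)-bg,axis=2)>sat).astype(np.uint8)
    cs=cv2.findContours(m,cv2.RETR_EXTERNAL,cv2.CHAIN_APPROX_NONE)[0]
    q=max(cs,key=cv2.contourArea).reshape(-1,2)
    uv=(q+.5)/k-.5+[x,y]; W=plane(n,uv,z)[:,:2]
    A=np.c_[2*W,np.ones(len(W))]; r=np.linalg.lstsq(A,(W**2).sum(1),rcond=None)[0]
    print(n,'circle',r[:2],'R',np.sqrt(r[2]+r[0]**2+r[1]**2),'px',uv.min(0),uv.max(0))
for th in(18,28,40): blob(t,412,194,27,27,.021,'top',th)
# head quads: dark mask
k=10
for n,im,x,y,w,h in(('top',t,258,205,20,18),):
    c=cv2.resize(im[y:y+h,x:x+w],None,fx=k,fy=k,interpolation=cv2.INTER_CUBIC); g=cv2.cvtColor(c,6)
    print(im[y:y+h,x:x+w].mean(2).astype(int))
E
```

```text
twin rim top [[0.546, -0.2225, 0.072]]
flange top [[0.5428, -0.2226, 0.05]]
twin rim scene [[0.541, -0.2294, 0.076]]
loose scene [[0.4984, -0.4278, 0.024]]
rib top [[0.5136, -0.2378, 0.05]]
rib scene [[0.5172, -0.2366, 0.05]]
foot [[0.483, 0.136, 0.004]]
headtop [[0.4824, 0.136, 0.112]]
top circle [ 0.4950355  -0.42526752] R 0.024310886398452775 px [417.9375 199.5625] [432.1875 213.8125]
top circle [ 0.49517078 -0.42354491] R 0.019096464740415417 px [418.1875 201.0625] [430.3125 212.5625]
top circle [ 0.49505462 -0.42362169] R 0.018629276022316774 px [418.3125 201.1875] [429.0625 212.4375]
[[211 208 207 203 207 212 211 203 193 174 160 150 145 145 157 162 179 217
  226 229]
 [209 210 208 204 205 205 196 165 140 128 122 123 125 126 136 146 159 174
  193 222]
 [211 211 209 205 197 181 161 132 119 121 121 121 120 120 122 124 130 142
  172 222]
 [212 211 210 205 184 165 145 130 134 142 143 141 132 124 120 118 120 126
  158 215]
 [212 212 211 204 177 148 133 138 143 144 146 155 154 144 133 124 118 119
  134 183]
 [212 211 204 189 166 134 122 127 131 132 132 135 140 157 166 143 118 116
  12
[... 327 characters left out ...]
 126 113
  158 169]
 [207 204 181 167 179 167 141 128 121 120 116  90 131 223 232 189 124 110
  156 170]
 [207 204 186 169 170 191 182 164 155 149 143 131 163 220 212 166 113 119
  159 171]
 [208 205 189 171 165 191 219 229 230 232 228 214 216 216 184 134 110 139
  168 178]
 [211 208 200 182 169 173 195 219 229 232 234 227 197 164 135 113 130 162
  171 176]
 [211 209 206 193 177 169 170 176 182 183 189 182 152 119 109 130 161 173
  174 191]
 [208 207 208 205 185 173 170 168 155 141 138 131 123 118 132 160 172 172
  183 218]
 [207 204 208 209 189 174 172 173 169 162 151 149 161 165 169 173 176 185
  203 225]
 [209 206 209 213 206 187 184 182 177 174 171 172 175 175 173 176 193 220
  227 230]]
```

The measurements agree within 2–4 mm: pulley axis at (.544,-.224), loose spacer at (.497,-.4255), shaft at (.4825,.136), rib direction about 205°. Heights, sizes and reach are all plausible. I'll move over the spacer.

>>> carry_out(commands=[[[-0.0194, -0.0291, 0, 0, 0, 0], [-0.0194, -0.0291, 0, 0, 0, 0], [-0.0194, -0.0291, 0, 0, 0, 0], [-0.0194, -0.0291, 0, 0, 0, 0], [-0.0194, -0.0291, 0, 0, 0, 0]]], hand=0.85)

```text
time: 0.52
ee_pos: [0.193, 0.394, 0.205]
eef_rot: [[-0.973, 0.229, -0.0], [0.229, 0.973, -0.001], [0.0, -0.001, -1.0]]
wrist_force: [1.2, 0.2, -0.0]
width: 0.0799
grip_force: 0.0
```

>>> carry_out(commands=[[[-0.0194, -0.0291, 0, 0, 0, 0], [-0.0194, -0.0291, 0, 0, 0, 0], [-0.0194, -0.0291, 0, 0, 0, 0], [-0.0194, -0.0291, 0, 0, 0, 0], [-0.0194, -0.0291, 0, 0, 0, 0]]])

```text
time: 0.93
ee_pos: [0.2539, 0.2302, 0.2053]
eef_rot: [[-0.973, 0.229, 0.0], [0.229, 0.973, -0.0], [-0.0, -0.0, -1.0]]
wrist_force: [0.5, 0.1, 0.5]
width: 0.0803
grip_force: 0.0
```

>>> carry_out(commands=[[[-0.0194, -0.0291, 0, 0, 0, 0], [-0.0194, -0.0291, 0, 0, 0, 0], [-0.0194, -0.0291, 0, 0, 0, 0], [-0.0194, -0.0291, 0, 0, 0, 0], [-0.0194, -0.0291, 0, 0, 0, 0]]])

```text
time: 1.35
ee_pos: [0.3149, 0.0664, 0.2054]
eef_rot: [[-0.973, 0.23, 0.0], [0.23, 0.973, 0.0], [-0.0, 0.0, -1.0]]
wrist_force: [0.6, 0.3, -0.2]
width: 0.08
grip_force: 0.0
```

>>> carry_out(commands=[[[-0.0194, -0.0291, 0, 0, 0, 0], [-0.0194, -0.0291, 0, 0, 0, 0], [-0.0194, -0.0291, 0, 0, 0, 0], [-0.0194, -0.0291, 0, 0, 0, 0], [-0.0194, -0.0291, 0, 0, 0, 0]]])

```text
time: 1.77
ee_pos: [0.3759, -0.0977, 0.2053]
eef_rot: [[-0.973, 0.231, -0.0], [0.231, 0.973, 0.0], [0.0, 0.0, -1.0]]
wrist_force: [0.3, 0.9, 0.7]
width: 0.08
grip_force: 0.0
```

>>> carry_out(commands=[[[-0.0194, -0.0291, 0, 0, 0, 0], [-0.0194, -0.0291, 0, 0, 0, 0], [-0.0194, -0.0291, 0, 0, 0, 0], [-0.0194, -0.0291, 0, 0, 0, 0], [-0.0194, -0.0291, 0, 0, 0, 0]]])

```text
time: 2.18
ee_pos: [0.437, -0.2614, 0.205]
eef_rot: [[-0.973, 0.23, -0.001], [0.23, 0.973, 0.001], [0.001, 0.001, -1.0]]
wrist_force: [0.7, -0.0, -0.7]
width: 0.0799
grip_force: 0.0
```

>>> carry_out(commands=[[[-0.0194, -0.0291, 0, 0, 0, 0], [-0.0194, -0.0291, 0, 0, 0, 0], [-0.0194, -0.0291, 0, 0, 0, 0], [-0.0194, -0.0291, 0, 0, 0, 0], [-0.0194, -0.0291, 0, 0, 0, 0]]])

```text
time: 2.6
ee_pos: [0.4981, -0.4251, 0.2047]
eef_rot: [[-0.973, 0.23, -0.001], [0.23, 0.973, 0.001], [0.001, 0.001, -1.0]]
wrist_force: [0.3, -0.9, 0.4]
width: 0.0798
grip_force: 0.0
```

>>> carry_out(commands=[[[0, 0, 0.032, 0, 0, 0], [0, 0, 0.032, 0, 0, 0], [0, 0, 0.032, 0, 0, 0], [0, 0, 0.032, 0, 0, 0], [0, 0, 0.032, 0, 0, 0]]])

```text
time: 3.02
ee_pos: [0.4976, -0.4235, 0.0435]
eef_rot: [[-0.973, 0.23, -0.0], [0.23, 0.973, 0.001], [0.001, 0.001, -1.0]]
wrist_force: [-0.2, 1.1, -1.0]
width: 0.0799
grip_force: 0.0
```

```bash
python3 - <<'E'
from h import *
a=cap('scene','s1.png'); b=cap('top','t1.png')
print(manip.state()['ee_pos'])
c=np.zeros((400,800,3),np.uint8)
for im,x,y,px in[(a,415,235,0),(b,400,185,400)]:
    w=60 if px==0 else 50
    c[:,px:px+400]=cv2.resize(im[y:y+w,x:x+w],(400,400),interpolation=cv2.INTER_CUBIC)[:,:,::-1]
cv2.imwrite('pics/c2.png',c)
E
```

```text
[ 0.49446368 -0.42002133  0.03937798]
```

View pics/c2.png

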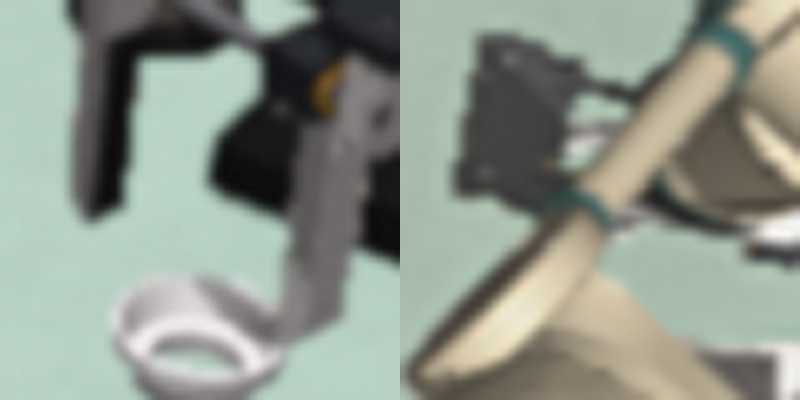

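```bash
python3 - <<'E'
from h import *
s=manip.state(); print({k:np.round(s[k],4).tolist() for k in('ee_pos','wrist_force','dq','q','width','ft_torque')})
p=np.array(s['ee_pos']);y=np.array(s['eef_rot'])[:,1]
print(proj('scene',[p+.04*y,p-.04*y,p+.048*y,p-.048*y,[.497,-.4255,.024]]))
E
```

```text
{'ee_pos': [0.4945, -0.42, 0.0394], 'wrist_force': [0.6962, -0.1874, -0.43], 'dq': [0.0034, -0.0568, -0.0944, -0.0014, 0.054, -0.0008], 'q': [-0.8114, 0.5144, 1.5576, 0.0001, 1.0825, -2.1503], 'width': 0.0798, 'ft_torque': [-0.0071, 0.0403, 0.0276]}
[[428.15886312 267.94786352]
 [455.02131059 286.19624663]
 [425.62323116 266.22543239]
 [457.86498737 288.12813991]
 [443.33543548 283.16387247]]
```

>>> carry_out(commands=[[[0, 0, 0, 0, 0, 0], [0, 0, 0, 0, 0, 0], [0, 0, 0, 0, 0, 0], [0, 0, 0, 0, 0, 0], [0, 0, 0, 0, 0, 0]]])

```text
time: 3.53
ee_pos: [0.4988, -0.4245, 0.0473]
eef_rot: [[-0.973, 0.23, 0.002], [0.23, 0.973, -0.002], [-0.003, -0.002, -1.0]]
wrist_force: [-0.9, 1.3, -0.3]
width: 0.0798
grip_force: 0.0
```

```bash
python3 - <<'E'
from h import *
s=manip.state(); print({k:np.round(s[k],4).tolist() for k in('ee_pos','dq')})
E
```

```text
{'ee_pos': [0.4988, -0.4245, 0.0473], 'dq': [-0.002, 0.0052, 0.0076, 0.0016, -0.002, 0.0003]}
```

>>> carry_out(commands=[[[0, 0, 0.012, 0, 0, 0], [0, 0, 0.01, 0, 0, 0], [0, 0, 0.006, 0, 0, 0], [0, 0, 0.003, 0, 0, 0], [0, 0, 0.001, 0, 0, 0]]])

```text
time: 3.95
ee_pos: [0.4973, -0.423, 0.0119]
eef_rot: [[-0.973, 0.23, -0.002], [0.23, 0.973, 0.002], [0.002, 0.002, -1.0]]
wrist_force: [-0.2, 0.3, -0.2]
width: 0.0797
grip_force: 0.0
```

>>> carry_out(commands=[[[0, 0, 0, 0, 0, 0], [0, 0, 0, 0, 0, 0], [0, 0, 0, 0, 0, 0], [0, 0, 0, 0, 0, 0], [0, 0, 0, 0, 0, 0]]], hand=0.4, squeeze=15)

```text
time: 4.37
ee_pos: [0.4982, -0.4241, 0.0138]
eef_rot: [[-0.973, 0.23, 0.001], [0.23, 0.973, -0.001], [-0.001, -0.001, -1.0]]
wrist_force: [-0.4, -0.8, -0.2]
width: 0.0545
grip_force: 15.0
```

>>> carry_out(commands=[[[0, 0, 0, 0, 0, 0], [0, 0, 0, 0, 0, 0], [0, 0, 0, 0, 0, 0], [0, 0, 0, 0, 0, 0], [0, 0, 0, 0, 0, 0]]])

```text
time: 4.78
ee_pos: [0.4982, -0.4241, 0.0138]
eef_rot: [[-0.973, 0.23, 0.001], [0.23, 0.973, -0.001], [-0.001, -0.001, -1.0]]
wrist_force: [-0.3, -0.8, 1.4]
width: 0.0549
grip_force: 15.0
```

>>> carry_out(commands=[[[0, 0, -0.01, 0, 0, 0], [0, 0, -0.02, 0, 0, 0], [0, 0, -0.03, 0, 0, 0], [0, 0, -0.03, 0, 0, 0], [0, 0, -0.02, 0, 0, 0]]])

```text
time: 5.2
ee_pos: [0.4985, -0.4239, 0.1264]
eef_rot: [[-0.973, 0.23, 0.002], [0.23, 0.973, -0.001], [-0.002, -0.001, -1.0]]
wrist_force: [0.5, -2.5, -0.8]
width: 0.055
grip_force: 15.0
```

>>> carry_out(commands=[[[0, 0.01, -0.01, 0, 0, 0], [0, 0.02, 0, 0, 0, 0], [0, 0.03, 0, 0, 0, 0], [0, 0.03, 0, 0, 0, 0], [0, 0.03, 0, 0, 0, 0]]])

```text
time: 5.62
ee_pos: [0.5249, -0.3043, 0.1327]
eef_rot: [[-0.973, 0.231, -0.002], [0.231, 0.973, 0.002], [0.002, 0.002, -1.0]]
wrist_force: [0.6, 0.1, -1.4]
width: 0.0548
grip_force: 15.0
```

>>> carry_out(commands=[[[0, 0.03, 0, 0, 0, 0], [0.0015, 0.025, 0, 0, 0, 0], [0, 0.015, 0, 0, 0, 0], [0, 0.01, 0, 0, 0, 0], [0, 0.005, 0, 0, 0, 0]]])

```text
time: 6.03
ee_pos: [0.5436, -0.2223, 0.1332]
eef_rot: [[-0.974, 0.228, -0.001], [0.228, 0.974, 0.001], [0.001, 0.0, -1.0]]
wrist_force: [0.3, -0.9, -0.9]
width: 0.0551
grip_force: 15.0
```

>>> carry_out(commands=[[[0, 0, 0, 0, 0, 0], [0, 0, 0, 0, 0, 0], [0, 0, 0, 0, 0, 0], [0, 0, 0, 0, 0, 0], [0, 0, 0, 0, 0, 0]]])

```text
time: 6.45
ee_pos: [0.5435, -0.2248, 0.1333]
eef_rot: [[-0.973, 0.231, -0.0], [0.231, 0.973, -0.0], [0.0, -0.0, -1.0]]
wrist_force: [-0.6, -0.3, -0.8]
width: 0.0548
grip_force: 15.0
```

```bash
python3 - <<'E'
from h import *
a=cap('scene','s2.png'); b=cap('top','t2.png')
s=manip.state(); print({k:np.round(s[k],4).tolist() for k in('ee_pos','dq','width')})
p=np.array(s['ee_pos']); print(proj('scene',[p+[0,0,.010],[.544,-.224,.076]]))
c=np.zeros((400,800,3),np.uint8)
for im,x,y,px in[(a,355,190,0),(b,345,165,400)]:
    w=60 if px==0 else 60
    c[:,px:px+400]=cv2.resize(im[y:y+w,x:x+w],(400,400),interpolation=cv2.INTER_CUBIC)[:,:,::-1]
cv2.imwrite('pics/c3.png',c)
E
```

```text
{'ee_pos': [0.5435, -0.2245, 0.1334], 'dq': [0.0062, -0.0025, 0.0001, -0.0001, 0.0014, -0.0007], 'width': 0.0546}
[[384.2062637  198.32826957]
 [383.08135507 223.31077486]]
```

View pics/c3.png

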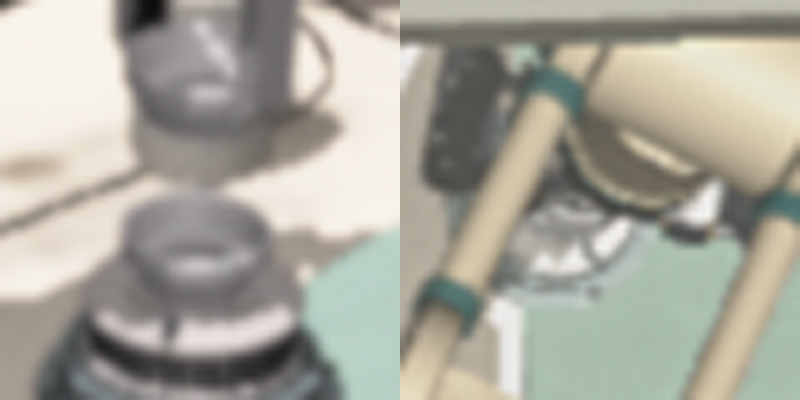

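The picture shows the held cup level, mouth up, with its foot centred at about scene (385,215), above the twin at about (384,223). Before lowering, I'll check the depth offset numerically.

```bash
python3 - <<'E'
from h import *
v=np.array([.785,.62,0]);r=np.array([.62,-.785,0])
for nm,c in(('cup',np.array([.5435,-.2245,0])),('twin',np.array([.544,-.224,0]))):
    zf=.1194 if nm=='cup' else .076; R=.0195 if nm=='cup' else .028
    P=[c+[0,0,zf]-R*v,c+[0,0,zf]+R*v,c+[0,0,zf]-R*r,c+[0,0,zf]+R*r]
    print(nm,np.round((proj('scene',P)-[355,190]+.5)*6.667,0).tolist())
a=cv2.imread('pics/s2.png').mean(2).astype(int)
print('col384 rows205-245',a[205:246,384]); print('row222',a[222,366:402]); print('row215',a[215,366:402])
E
```

```text
cup [[196.0, 145.0], [195.0, 95.0], [140.0, 118.0], [251.0, 121.0]]
twin [[192.0, 264.0], [189.0, 188.0], [113.0, 223.0], [269.0, 228.0]]
col384 rows205-245 [156 136 121 108 107 118 136 145 145 145 145 147 152 161 165 160 155 154
 154 152 147 132 124 151 190 187 158 132 115 108 112 123 144 181 213 226
 219 189 133  83  65]
row222 [218 221 222 222 224 224 215 188 155 138 134 136 139 143 147 151 155 156
 154 150 145 141 137 135 132 128 129 144 178 212 230 234 232 229 230 230]
row215 [224 226 226 227 224 218 214 204 180 150 137 139 145 147 148 146 146 147
 145 142 140 137 133 129 125 121 127 145 158 167 183 203 214 222 231 236]
```

```bash
python3 - <<'E'
from h import *
a=cv2.imread('pics/s2.png'); s=manip.state(); p=np.array(s['ee_pos']);y=np.array(s['eef_rot'])[:,1]
k=14;x0,y0=364,180
c=cv2.resize(a[y0:y0+42,x0:x0+42],None,fx=k,fy=k,interpolation=cv2.INTER_CUBIC)
c=cv2.convertScaleAbs(c,alpha=1.3,beta=-40)
for P,col in((p+.0275*y,(0,0,255)),(p-.0275*y,(0,0,255)),(p,(0,255,0)),(p+[0,0,.01],(255,0,0))):
    q=(proj('scene',[P])[0]-[x0,y0]+.5)*k; cv2.circle(c,tuple(int(i) for i in q),4,col,-1); print(q)
cv2.imwrite('pics/c4.png',c)
E
```

```text
[185.25813084 257.51548418]
[393.71466839 378.7421277 ]
[287.60746429 317.01649388]
[289.88769173 263.59577402]
```

View pics/c4.png

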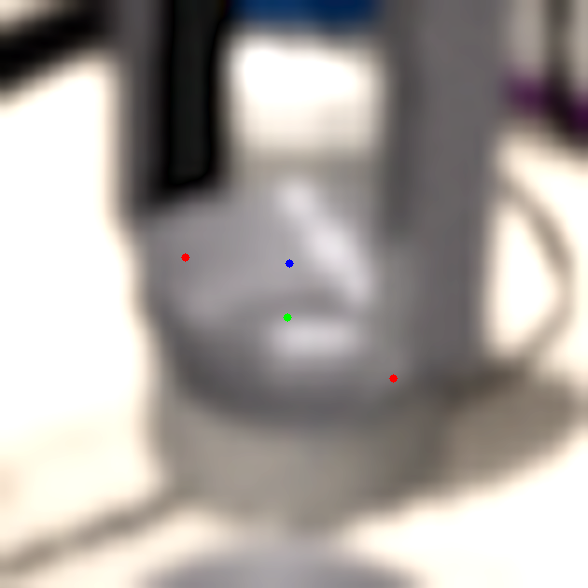

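On closer look, the brown patch is a background shadow. The cup's foot bottom is at about (385,210.7), matching the prediction, and the alignment with the twin is well inside the cone's capture. Lowering and releasing.

>>> carry_out(commands=[[[0, 0, 0.008, 0, 0, 0], [0, 0, 0.012, 0, 0, 0], [0, 0, 0.01, 0, 0, 0], [0, 0, 0.006, 0, 0, 0], [0, 0, 0.003, 0, 0, 0]]])

```text
time: 6.97
ee_pos: [0.5428, -0.2234, 0.0928]
eef_rot: [[-0.973, 0.23, -0.002], [0.23, 0.973, 0.001], [0.003, 0.001, -1.0]]
wrist_force: [-0.2, -0.5, -0.4]
width: 0.055
grip_force: 15.0
```

>>> carry_out(commands=[[[0, 0, 0.003, 0, 0, 0], [0, 0, 0.003, 0, 0, 0], [0, 0, 0.003, 0, 0, 0], [0, 0, 0.002, 0, 0, 0], [0, 0, 0.001, 0, 0, 0]]])

```text
time: 7.38
ee_pos: [0.5437, -0.2238, 0.0823]
eef_rot: [[-0.973, 0.23, 0.0], [0.23, 0.973, 0.0], [-0.0, 0.0, -1.0]]
wrist_force: [-0.2, -0.5, -0.5]
width: 0.0546
grip_force: 15.0
```

>>> carry_out(commands=[[[0, 0, 0.001, 0, 0, 0], [0, 0, 0.001, 0, 0, 0], [0, 0, 0.001, 0, 0, 0], [0, 0, 0, 0, 0, 0], [0, 0, 0, 0, 0, 0]]])

```text
time: 7.8
ee_pos: [0.5436, -0.2238, 0.0795]
eef_rot: [[-0.973, 0.23, 0.0], [0.23, 0.973, 0.0], [-0.0, 0.0, -1.0]]
wrist_force: [0.7, -0.1, 0.5]
width: 0.0552
grip_force: 15.0
```

>>> carry_out(commands=[[[0, 0, 0, 0, 0, 0], [0, 0, 0, 0, 0, 0], [0, 0, 0, 0, 0, 0], [0, 0, 0, 0, 0, 0], [0, 0, -0.005, 0, 0, 0]]], hand=0.78)

```text
time: 8.22
ee_pos: [0.543, -0.2235, 0.0838]
eef_rot: [[-0.973, 0.23, -0.002], [0.23, 0.973, 0.001], [0.002, 0.001, -1.0]]
wrist_force: [0.3, 1.0, -1.0]
width: 0.0729
grip_force: 0.0
```

>>> carry_out(commands=[[[0, 0, -0.015, 0, 0, 0], [0, 0, -0.025, 0, 0, 0], [0, 0, -0.03, 0, 0, 0], [0, 0, -0.03, 0, 0, 0], [0, 0, -0.015, 0, 0, 0]]])

```text
time: 8.63
ee_pos: [0.5451, -0.2246, 0.2038]
eef_rot: [[-0.973, 0.23, 0.005], [0.23, 0.973, -0.003], [-0.006, -0.002, -1.0]]
wrist_force: [0.6, -0.2, 0.3]
width: 0.0732
grip_force: 0.0
```

>>> carry_out(commands=[[[0.005, 0.01, 0, 0, 0, 0], [0.01, 0.02, 0, 0, 0, 0], [0.014, 0.03, 0, 0, 0, 0], [0.014, 0.03, 0, 0, 0, 0], [0.014, 0.03, 0, 0, 0, 0]]])

```text
time: 9.05
ee_pos: [0.514, -0.0918, 0.1981]
eef_rot: [[-0.973, 0.231, -0.002], [0.231, 0.973, 0.001], [0.003, 0.001, -1.0]]
wrist_force: [1.0, 0.0, -0.2]
width: 0.0731
grip_force: 0.0
```

>>> carry_out(commands=[[[0.014, 0.03, 0, 0, 0, 0], [0.014, 0.03, 0, 0, 0, 0], [0.014, 0.03, 0, 0, 0, 0], [0.01, 0.02, 0, 0, 0, 0], [0.005, 0.01, 0, 0, 0, 0]]])

```text
time: 9.47
ee_pos: [0.4853, 0.0391, 0.1984]
eef_rot: [[-0.974, 0.227, -0.003], [0.227, 0.974, 0.002], [0.003, 0.001, -1.0]]
wrist_force: [-0.2, 0.4, -0.5]
width: 0.0731
grip_force: 0.0
```

```bash
python3 - <<'E'
from h import *
a=cap('scene','s3.png'); b=cap('top','t3.png')
s=manip.state(); print({k:np.round(s[k],4).tolist() for k in('time','ee_pos','dq','q','width')})
s0=cv2.imread('pics/s0.png')
c=np.zeros((600,800,3),np.uint8)
z=lambda im,x,y,w:cv2.resize(im[y:y+w*3//4,x:x+w],(400,300),interpolation=cv2.INTER_CUBIC)
c[:300,:400]=z(a[:,:,::-1],364,208,40); c[:300,400:]=z(b[:,:,::-1],350,180,40)
c[300:,:400]=z(s0,250,174,40); c[300:,400:]=z(cv2.imread('pics/t0.png'),256,205,24)
cv2.imwrite('pics/c5.png',c)
E
```

```text
{'time': 9.5667, 'ee_pos': [0.4864, 0.0376, 0.1988], 'dq': [-0.0449, 0.011, -0.025, -0.0301, -0.0097, -0.0214], 'q': [-0.0658, 0.1494, 1.691, 0.0002, 1.3027, -1.408], 'width': 0.0735}
```

View pics/c5.png

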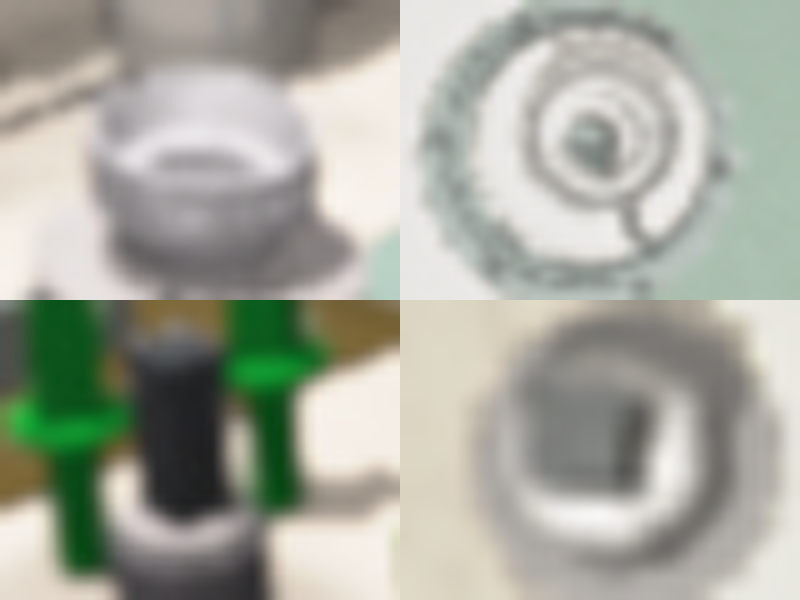

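The spacer is nested: its rim top is at about scene (384,214.5), 4 px above the old rim, level and concentric. The shaft head in the top view looks roughly axis-aligned, so I'll measure its yaw by profile.

```bash
python3 - <<'E'
from h import *
a=cv2.imread('pics/s0.png').mean(2).astype(int)
print('    ',list(range(258,278)))
for r in range(174,204,2): print(r,a[r,258:278])
for th in(0,20,45):
    c=np.array([.4825,.136,0]);T=np.radians(th)
    P=[c+.011*np.sqrt(2)*np.array([np.cos(T+k*np.pi/2+np.pi/4),np.sin(T+k*np.pi/2+np.pi/4),0])+[0,0,z] for z in(.112,.06) for k in range(4)]
    print(th,np.round(proj('scene',P),1).tolist()); print('  top',np.round(proj('top',P),1)[:4].tolist())
E
```

```text
[258, 259, 260, 261, 262, 263, 264, 265, 266, 267, 268, 269, 270, 271, 272, 273, 274, 275, 276, 277]
174 [57 81 91 83 82 89 93 95 97 97 97 96 97 91 75 57 46 45 44 42]
176 [ 46  59  72  76  82  92  97 102 115 118 113 107 103  94  77  56  45  43
  43  43]
178 [ 41  49  63  75  83  96 102  98 100 100  97  94  94  87  70  53  45  44
  44  44]
180 [41 51 68 79 74 64 62 68 69 67 61 53 48 46 51 58 65 68 68 66]
182 [38 50 68 82 81 67 50 43 41 37 36 34 34 38 50 60 64 61 58 55]
184 [39 41 47 56 59 53 45 42 40 37 34 34 35 44 67 79 68 48 37 35]
186 [ 64  61  59  60  59  52  46  43  41  38  36  34  34  45  94 137 126  76
  42  33]
188 [ 55  55  65  75  79  67  50  43  42  38  34  33  33  46 111 174 165 105
  50  33]
190 [ 37  55  93 137 157 135  81  47  41  38  34  34  32  44 100 158 160 109
  56  34]
192 [ 41  81 155 212 225 186 107  51  40  38  36  32  33  37  71 118 130 102
  60  37]
194 [ 37  69 138 200 219 193 134  79  52  40  34  37  41  50  67  95 110  96
  69  55]
196 [ 35  55 102 154 190 204 201 182 153 125 114 127 150 166 165 154 137 117
 123 161]
198 [ 34  44  70 104 129 149 162 170 172 170 169 166 163 154 135 114  99  98
 135 197]
200 [ 49  51  62  76  89 101 108 110 110 110 103 100  96  96  91  79  64  61
 104 175]
202 [172 170 156 121  84  71  72  75  77  75  71  67  64  61  57  54  49  50
  89 153]
0 [[266.5, 175.1], [260.4, 177.5], [265.5, 179.6], [271.6, 177.2], [267.8, 191.8], [261.8, 194.4], [266.8, 196.6], [272.8, 194.1]]
  top [[262.8, 209.1], [262.9, 215.6], [269.4, 215.4], [269.3, 209.0]]
20 [[264.6, 175.3], [260.6, 178.2], [267.5, 179.4], [271.4, 176.4], [265.9, 192.0], [262.0, 195.2], [268.8, 196.4], [272.7, 193.3]]
  top [[261.9, 210.4], [264.2, 216.5], [270.3, 214.1], [268.0, 208.1]]
45 [[262.4, 175.8], [261.7, 179.0], [269.6, 178.8], [270.3, 175.6], [263.8, 192.6], [263.1, 196.0], [270.9, 195.8], [271.5, 192.4]]
  top [[261.5, 212.4], [266.2, 216.8], [270.7, 212.1], [266.0, 207.7]]
```

Top and scene edges agree on a head yaw near -5°: the near edge is at about col 267.5 and the left/right face ratio is 0.64. The grip will self-align the loose shaft, so I'll move over it with tool y at about 85°.

>>> carry_out(commands=[[[0.004, 0.015, 0, 0, 0, 0], [0.007, 0.025, 0, 0, 0, 0], [0.007, 0.025, 0, 0, 0, 0], [0.005, 0.02, 0, 0, 0, 0], [0.003, 0.01, 0, 0, 0, 0]]])

```text
time: 9.98
ee_pos: [0.4847, 0.135, 0.199]
eef_rot: [[-0.973, 0.23, -0.0], [0.23, 0.973, 0.0], [0.0, 0.0, -1.0]]
wrist_force: [0.7, 0.1, 0.3]
width: 0.0732
grip_force: 0.0
```

>>> carry_out(commands=[[[0, 0, 0, 0, 0, -0.03], [0, 0, 0, 0, 0, -0.04], [0, 0, 0, 0, 0, -0.04], [0, 0, 0, 0, 0, -0.03], [0, 0, 0, 0, 0, 0]]])

```text
time: 10.4
ee_pos: [0.4847, 0.1329, 0.199]
eef_rot: [[-0.996, 0.092, -0.0], [0.092, 0.996, -0.001], [0.0, -0.001, -1.0]]
wrist_force: [-0.2, 0.4, 0.1]
width: 0.0733
grip_force: 0.0
```

>>> carry_out(commands=[[[0, 0, 0, 0, 0, 0], [0, 0, 0, 0, 0, 0], [0, 0, 0, 0, 0, 0], [0, 0, 0, 0, 0, 0], [0, 0, 0, 0, 0, 0]]])

```text
time: 10.82
ee_pos: [0.4844, 0.1342, 0.1994]
eef_rot: [[-0.996, 0.092, 0.0], [0.092, 0.996, -0.0], [-0.0, -0.0, -1.0]]
wrist_force: [-0.1, -0.4, 0.0]
width: 0.0735
grip_force: 0.0
```

>>> carry_out(commands=[[[0.002, 0.0015, 0.01, 0, 0, 0], [0, 0, 0.02, 0, 0, 0], [0, 0, 0.025, 0, 0, 0], [0, 0, 0.02, 0, 0, 0], [0, 0, 0.015, 0, 0, 0]]])

```text
time: 11.23
ee_pos: [0.4809, 0.136, 0.1071]
eef_rot: [[-0.996, 0.092, -0.003], [0.092, 0.996, -0.0], [0.003, -0.001, -1.0]]
wrist_force: [-0.4, 0.9, -0.1]
width: 0.0733
grip_force: 0.0
```

>>> carry_out(commands=[[[0, 0, 0.012, 0, 0, 0], [0, 0, 0.01, 0, 0, 0], [0, 0, 0.006, 0, 0, 0], [0, 0, 0.004, 0, 0, 0], [0, 0, 0.001, 0, 0, 0]]])

```text
time: 11.65
ee_pos: [0.4822, 0.1361, 0.0759]
eef_rot: [[-0.996, 0.092, -0.001], [0.092, 0.996, -0.0], [0.001, -0.0, -1.0]]
wrist_force: [-0.3, 0.6, 0.6]
width: 0.0733
grip_force: 0.0
```

>>> carry_out(commands=[[[0, 0, 0, 0, 0, 0], [0, 0, 0, 0, 0, 0], [0, 0, 0, 0, 0, 0], [0, 0, 0, 0, 0, 0], [0, 0, 0, 0, 0, 0]]], hand=0.0, squeeze=10)

```text
time: 12.07
ee_pos: [0.4828, 0.1361, 0.0769]
eef_rot: [[-0.996, 0.092, 0.001], [0.092, 0.996, 0.0], [-0.001, 0.0, -1.0]]
wrist_force: [0.2, -0.1, -0.5]
width: 0.0438
grip_force: 0.0
```

>>> carry_out(commands=[[[0, 0, 0, 0, 0, 0], [0, 0, 0, 0, 0, 0], [0, 0, 0, 0, 0, 0], [0, 0, 0, 0, 0, 0], [0, 0, 0, 0, 0, 0]]])

```text
time: 12.48
ee_pos: [0.4825, 0.136, 0.0765]
eef_rot: [[-0.996, 0.092, 0.0], [0.092, 0.996, -0.0], [-0.0, 0.0, -1.0]]
wrist_force: [-0.7, 0.6, 0.9]
width: 0.0222
grip_force: 9.8
```

>>> carry_out(commands=[[[0, 0, 0, 0, 0, 0], [0, 0, 0, 0, 0, 0], [0, 0, 0, 0, 0, 0], [0, 0, 0, 0, 0, 0], [0, 0, 0, 0, 0, 0]]], squeeze=45)

```text
time: 12.9
ee_pos: [0.4825, 0.136, 0.0765]
eef_rot: [[-0.996, 0.092, 0.0], [0.092, 0.996, 0.0], [-0.0, 0.0, -1.0]]
wrist_force: [-0.5, -0.2, 1.2]
width: 0.0219
grip_force: 44.7
```

>>> carry_out(commands=[[[0, 0, -0.01, 0, 0, 0], [0, 0, -0.02, 0, 0, 0], [0, 0, -0.03, 0, 0, 0], [0, 0, -0.03, 0, 0, 0], [0, 0, -0.02, 0, 0, 0]]])

```text
time: 13.32
ee_pos: [0.4831, 0.1363, 0.1893]
eef_rot: [[-0.996, 0.092, 0.003], [0.092, 0.996, 0.001], [-0.003, 0.001, -1.0]]
wrist_force: [0.2, 0.0, -1.7]
width: 0.0217
grip_force: 44.7
```

>>> carry_out(commands=[[[0, 0, -0.01, 0, 0, 0], [0, 0, -0.005, 0, 0, 0], [0, 0, 0, 0, 0, 0], [0, 0, 0, 0, 0, 0], [0, 0, 0, 0, 0, 0]]])

```text
time: 13.73
ee_pos: [0.4813, 0.1359, 0.1999]
eef_rot: [[-0.996, 0.092, -0.003], [0.092, 0.996, -0.0], [0.003, -0.001, -1.0]]
wrist_force: [0.3, -0.3, -1.9]
width: 0.0219
grip_force: 44.7
```

```bash
python3 - <<'E'
from h import *
a=cap('scene','s4.png')
s=manip.state(); p=np.array(s['ee_pos']); print(p,s['wrist_force'],np.round(s['q'],3))
t=p-[0,0,.070]
print('tip, key bottom/top axis',np.round(proj('scene',[t,t+[0,0,.01],t+[0,0,.03],t+[0,0,.048]]),1).tolist())
T=np.arctan2(s['eef_rot'][1][1],s['eef_rot'][0][1])
for k in range(4):
    d=np.array([np.cos(T+k*np.pi/2),np.sin(T+k*np.pi/2),0])
    print(np.degrees(T)+90*k,np.round(proj('scene',[t+[0,0,.02]+.0135*d,t+[0,0,.02]]),1).tolist())
x,y=[int(i) for i in proj('scene',[t])[0]]
x0=x-20;y0=y-25
c=cv2.resize(a[y0:y0+34,x0:x0+40],None,fx=15,fy=15,interpolation=cv2.INTER_CUBIC)[:,:,::-1]
print(x0,y0); cv2.imwrite('pics/c6.png',cv2.convertScaleAbs(c,alpha=1.3))
E
```

```text
[0.48143644 0.13586694 0.19987985] [-0.09479194  0.19758355 -1.68082939] [ 0.136  0.168  1.664  0.     1.312 -1.343]
tip, key bottom/top axis [[265.3, 171.5], [265.0, 168.2], [264.5, 161.4], [264.0, 155.2]]
84.73813713818775 [[262.0, 163.4], [264.8, 164.8]]
174.73813713818777 [[260.7, 166.1], [264.8, 164.8]]
264.73813713818777 [[267.6, 166.1], [264.8, 164.8]]
354.73813713818777 [[268.8, 163.5], [264.8, 164.8]]
245 146
```

View pics/c6.png

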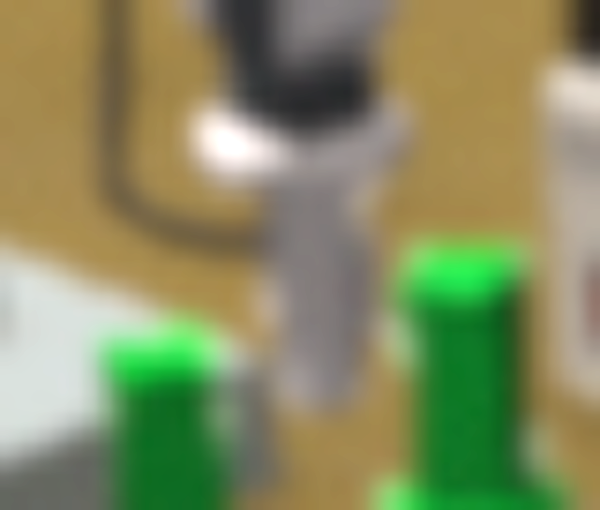

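The crop shows the bare shaft hanging straight, collar at about (264,155), tip at about (266,172). The key isn't obvious, so I'll measure the silhouette against the first background picture, then again after turning.

```bash
cat >> h.py <<'E'
def prof(f,r0,r1,c0,c1,bg='pics/s0.png'):
    a=cv2.imread('pics/'+f).astype(float);b=cv2.imread(bg).astype(float)
    d=np.linalg.norm(a-b,axis=2)
    print('diff cols',c0,'..',c1)
    for r in range(r0,r1): print(r,d[r,c0:c1].astype(int),a[r,c0:c1].mean(1).astype(int))
E
python3 -c "
from h import *
prof('s4.png',155,175,258,274)"
```

```text
diff cols 258 .. 274
155 [122 179 188 164 124  78  48  49  46  46  64  77  64  41  21   6] [168 199 204 189 164 134 103  89  94 102 108 112 112 107 101  98]
156 [ 87 142 166 159 136 104  67  53  58  66  81  79  53  28  13   3] [147 178 191 185 171 150 125 111 113 116 114 113 107  98  96  98]
157 [ 40  78 101  95  82  67  56  50  53  62  81  75  46  17   6   1] [120 141 152 146 137 126 115 110 110 109 111 112 107  98  96  97]
158 [14 34 45 40 39 45 47 46 46 59 81 76 42 11  1  0] [105 115 119 113 104 100 100 100 100 101 110 115 108  98  96  97]
159 [ 2 10 12 15 28 39 41 43 54 68 78 63 28  3  1  1] [ 97 102 101  99  91  91  94  96  95 100 112 114 102  94  94  95]
160 [ 1  2  1  6 20 32 44 55 60 59 55 40 15  1  1  1] [ 86  87  87  86  85  89  94  96  95  98 105 106  98  93  95  96]
161 [ 1  1  1  5 20 35 49 54 49 43 41 34 17  5  1  1] [ 72  73  73  73  78  86  94  97  95  95  98 101  98  98 102 102]
162 [ 1  1  1  7 22 35 44 44 44 47 45 37 20  5  3  1] [ 74  71  70  72  78  87  95  97  95  92  91  94  98 103 112 111]
163 [ 1  1  1  8 24 38 43 46 47 50 50 41 22  5  1  2] [ 88  85  84  85 
[... 668 characters left out ...]
 27 43 44 44 47 42 26 11  9  5  1] [122 138 136 122 110 109 108 104  99  94  90  94 111 118 100  65]
170 [ 1  1  1  1  7 31 48 47 44 43 38 20  4  2  1  1] [ 97 119 125 114 104 109 114 110 102  96  92  97 104 107  91  63]
171 [ 1  1  1  1 11 36 54 50 44 42 34 17  4  2  2  0] [ 69  91  99  93  94 110 120 115 105  98  99 100 100  97  80  58]
172 [ 1  1  2  1 10 32 48 48 39 35 26 13  4  3  1  1] [ 59  82  90  85  88 105 117 114 104  98 100 101  99  92  76  56]
173 [ 1  1  0  1  2 16 26 29 24 20 14  5  1  1  0  1] [ 61  87  95  85  82  96 107 107 100  95  97  98  97  91  75  56]
174 [ 0  2  2  1  2  2  8 10  6  6  3  1  1  1  0  2] [ 57  82  89  83  80  89  97 100  98  95  95  96  96  90  75  55]
```

>>> carry_out(commands=[[[0, 0, 0, 0, 0, 0.1], [0, 0, 0, 0, 0, 0.12], [0, 0, 0, 0, 0, 0.12], [0, 0, 0, 0, 0, 0.12], [0, 0, 0, 0, 0, 0.11]]])

```text
time: 14.2
ee_pos: [0.4818, 0.1359, 0.2002]
eef_rot: [[-0.785, 0.619, -0.003], [0.619, 0.785, -0.0], [0.002, -0.002, -1.0]]
wrist_force: [0.4, -0.6, -1.8]
width: 0.0219
grip_force: 44.7
```

>>> carry_out(commands=[[[0, 0, 0, 0, 0, 0], [0, 0, 0, 0, 0, 0], [0, 0, 0, 0, 0, 0], [0, 0, 0, 0, 0, 0], [0, 0, 0, 0, 0, 0]]])

```text
time: 14.62
ee_pos: [0.4824, 0.136, 0.2013]
eef_rot: [[-0.789, 0.614, -0.0], [0.614, 0.789, -0.0], [0.0, -0.0, -1.0]]
wrist_force: [0.1, 0.6, -2.6]
width: 0.022
grip_force: 44.7
```

```bash
python3 - <<'E'
from h import *
a=cap('scene','s5.png'); prof('s5.png',157,174,257,275)
E
```

```text
diff cols 257 .. 275
157 [ 1  9 33 69 86 69 52 50 47 47 49 55 40 22 13  6  1  1] [100 102 115 133 141 129 112 106 105 104 101  96  92  90  92  95  97  98]
158 [ 1  2 14 39 53 51 46 46 44 42 48 48 27 10  4  1  1  1] [ 98  98 105 117 124 118 105  98  96  96  94  90  87  88  91  95  96  97]
159 [ 1  4  3 15 28 39 44 43 45 53 55 38 20  7  2  3  1  2] [ 94  94  98 104 110 111 106  98  97  95  92  86  86  90  92  93  95  96]
160 [ 1  1  1  1 22 46 57 53 57 59 51 36 23 16 11  3  1  1] [ 83  86  88  89  98 110 111 101  97  95  92  88  91  97  99  97  96  96]
161 [ 1  2  1  1 23 62 72 61 55 48 42 40 37 42 33  8  1  1] [ 71  72  74  74  85 106 111 102  97  95  92  91 101 114 114 107 103 100]
162 [ 1  2  1  0 17 47 54 45 44 44 46 46 45 52 38  9  2  1] [ 77  74  71  70  79  96 103  98  96  96  92  92 104 120 122 118 111 104]
163 [ 1  1  1  1  4 14 27 39 45 47 49 50 46 43 27  8  3  1] [ 92  88  85  83  85  90  93  94  97  96  92  91  98 109 116 117 110 101]
164 [ 1  3  1  3  2  7 26 41 46 48 48 50 48 39 23  8  1  1] [ 98  98  95  95  94  95  94  93  95  96  92  90  92 100 104 103  96  92]
165 [ 1
[... 498 characters left out ...]
5  92  95  98  90  71  52  44]
169 [ 2  1  1  1  1 11 36 54 52 46 47 44 38 21 19 22 11  3] [103 122 139 136 122 112 117 122 116 106  97  95 101 107 103  84  59  45]
170 [ 1  1  1  2  2 12 39 56 55 46 43 43 33 19  7  8  3  3] [ 77  97 119 125 113 108 117 124 119 109 100  97 102 109 106  86  60  46]
171 [ 2  1  1  1  0  8 30 48 55 54 46 37 26 13  4  1  1  2] [ 51  69  91  99  93  93 108 119 122 120 111 102 102 102  99  81  57  45]
172 [ 1  1  1  1  1  4 13 34 58 69 61 38 16  5  1  2  1  1] [ 43  59  83  91  84  85  95 111 125 132 128 114 102  99  93  76  56  46]
173 [ 0  0  1  1  1  1  3 15 43 60 56 34 11  1  1  0  2  1] [ 42  61  88  95  85  82  90 102 119 128 126 114 102  97  91  75  57  46]
```

The turned silhouette settles it. Around the axis at col 266.1, the left edge is at 263.0 (shaft radius) but the right edge reaches 271.1 in the key rows. So the key points along -tool x (322° now), and the keyway is at about 205°. I'll carry it over the pulley and turn to about 190°.

>>> carry_out(commands=[[[-0.0086, -0.0078, -0.01, 0, 0, 0], [-0.0172, -0.0156, -0.01, 0, 0, 0], [-0.0215, -0.0196, 0, 0, 0, 0], [-0.0215, -0.0196, 0, 0, 0, 0], [-0.0215, -0.0196, 0, 0, 0, 0]]])

```text
time: 15.08
ee_pos: [0.5036, 0.0137, 0.2227]
eef_rot: [[-0.79, 0.614, 0.002], [0.614, 0.79, -0.001], [-0.002, 0.001, -1.0]]
wrist_force: [0.9, -0.2, -1.7]
width: 0.0218
grip_force: 44.7
```

>>> carry_out(commands=[[[-0.0215, -0.0196, 0, 0, 0, 0], [-0.0215, -0.0196, 0, 0, 0, 0], [-0.0215, -0.0196, 0, 0, 0, 0], [-0.0215, -0.0196, 0, 0, 0, 0], [-0.0215, -0.0196, 0, 0, 0, 0]]])

```text
time: 15.5
ee_pos: [0.5278, -0.1302, 0.2224]
eef_rot: [[-0.789, 0.615, 0.001], [0.615, 0.789, -0.001], [-0.001, -0.0, -1.0]]
wrist_force: [0.5, -0.2, -1.9]
width: 0.0218
grip_force: 44.7
```

>>> carry_out(commands=[[[-0.0215, -0.0196, 0, 0, 0, 0], [-0.0215, -0.0196, 0, 0, 0, 0], [-0.0172, -0.0156, 0, 0, 0, 0], [-0.0086, -0.0078, 0, 0, 0, 0], [-0.0043, -0.0039, 0, 0, 0, 0]]])

```text
time: 15.92
ee_pos: [0.5446, -0.2274, 0.2217]
eef_rot: [[-0.788, 0.616, 0.0], [0.616, 0.788, -0.001], [-0.001, -0.0, -1.0]]
wrist_force: [0.4, -0.5, -2.5]
width: 0.0214
grip_force: 44.7
```

>>> carry_out(commands=[[[0, 0, 0, 0, 0, 0.115], [0, 0, 0, 0, 0, 0.115], [0, 0, 0, 0, 0, 0.115], [0, 0, 0, 0, 0, 0.115], [0, 0, 0, 0, 0, 0.115]]])

```text
time: 16.33
ee_pos: [0.5442, -0.2238, 0.2219]
eef_rot: [[-0.324, 0.946, -0.0], [0.946, 0.324, 0.001], [0.001, 0.0, -1.0]]
wrist_force: [-0.3, -0.9, -1.9]
width: 0.0217
grip_force: 44.7
```

>>> carry_out(commands=[[[0, 0, 0, 0, 0, 0.115], [0, 0, 0, 0, 0, 0.115], [0, 0, 0, 0, 0, 0.115], [0, 0, 0, 0, 0, 0.115], [0, 0, 0, 0, 0, 0.115]]])

```text
time: 16.75
ee_pos: [0.5442, -0.2237, 0.2219]
eef_rot: [[0.243, 0.97, -0.0], [0.97, -0.243, 0.001], [0.001, -0.0, -1.0]]
wrist_force: [-0.5, -0.4, -2.1]
width: 0.0215
grip_force: 44.7
```

>>> carry_out(commands=[[[0, 0, 0, 0, 0, 0.115], [0, 0, 0, 0, 0, 0.115], [0, 0, 0, 0, 0, 0.115], [0, 0, 0, 0, 0, 0.115], [0, 0, 0, 0, 0, 0.115]]])

```text
time: 17.17
ee_pos: [0.5443, -0.2238, 0.2219]
eef_rot: [[0.731, 0.682, -0.0], [0.682, -0.731, 0.001], [0.001, -0.001, -1.0]]
wrist_force: [-0.2, -0.2, -1.8]
width: 0.0217
grip_force: 44.7
```

>>> carry_out(commands=[[[0, 0, 0, 0, 0, 0.115], [0, 0, 0, 0, 0, 0.115], [0, 0, 0, 0, 0, 0.115], [0, 0, 0, 0, 0, 0.115], [0, 0, 0, 0, 0, 0.115]]])

```text
time: 17.58
ee_pos: [0.5443, -0.2237, 0.2219]
eef_rot: [[0.985, 0.175, -0.0], [0.175, -0.985, 0.001], [0.0, -0.001, -1.0]]
wrist_force: [0.1, 1.1, -1.6]
width: 0.0218
grip_force: 44.7
```

>>> carry_out(commands=[[[0, 0, 0, 0, 0, 0], [0, 0, 0, 0, 0, 0], [0, 0, 0, 0, 0, 0], [0, 0, 0, 0, 0, 0], [0, 0, 0, 0, 0, 0]]])

```text
time: 18.0
ee_pos: [0.5445, -0.2249, 0.2215]
eef_rot: [[0.984, 0.18, 0.0], [0.18, -0.984, 0.0], [0.0, -0.0, -1.0]]
wrist_force: [0.8, -0.5, -2.4]
width: 0.0219
grip_force: 44.7
```

```bash
python3 - <<'E'
from h import *
a=cap('scene','s6.png'); b=cap('top','t6.png')
s=manip.state(); p=np.array(s['ee_pos']); print(p,np.round(s['wrist_force'],1),np.round(s['q'],2),np.round(s['eef_rot'],3).tolist())
t=p-[0,0,.0705]
print(proj('scene',[t,t+[0,0,.02],[p[0],p[1],.086]]))
x,y=[int(i) for i in proj('scene',[t])[0]]; x0=x-22;y0=y-22
c=cv2.resize(a[y0:y0+45,x0:x0+45],None,fx=13,fy=13,interpolation=cv2.INTER_CUBIC)[:,:,::-1]
print(x0,y0); cv2.imwrite('pics/c7.png',c)
E
```

```text
[ 0.54454193 -0.22500569  0.22143653] [-0.7 -0.  -2.7] [-0.51  0.29  1.45  0.    1.41  0.88] [[0.984, 0.18, -0.0], [0.18, -0.984, 0.0], [-0.0, -0.0, -1.0]]
[[384.78047341 195.34221193]
 [385.11052695 187.57358187]
 [383.71495688 219.72306051]]
362 173
```

View pics/c7.png

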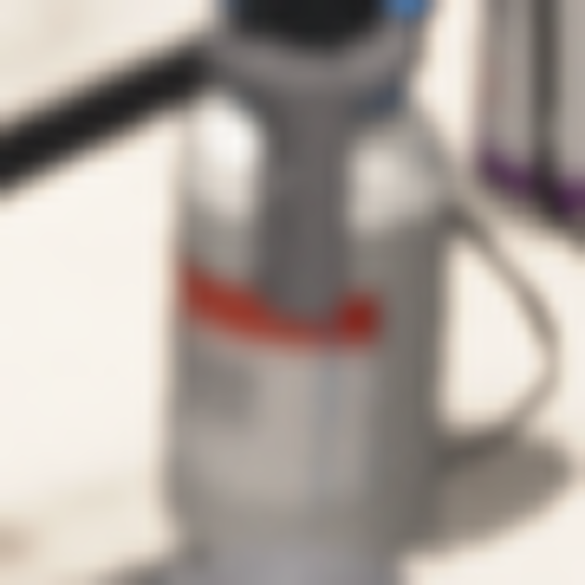

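The shaft hangs straight over the nested spacer: its tip is at col 384.8 as predicted, and the cup centre at about 383.9 also matches. Lowering.

>>> carry_out(commands=[[[0, 0, 0.008, 0, 0, 0], [0, 0, 0.015, 0, 0, 0], [0, 0, 0.02, 0, 0, 0], [0, 0, 0.02, 0, 0, 0], [0, 0, 0.012, 0, 0, 0]]])

```text
time: 18.52
ee_pos: [0.5433, -0.2244, 0.1438]
eef_rot: [[0.984, 0.179, -0.003], [0.179, -0.984, 0.002], [-0.003, -0.002, -1.0]]
wrist_force: [-0.5, -0.2, -2.4]
width: 0.0219
grip_force: 44.7
```

>>> carry_out(commands=[[[0, 0, 0.008, 0, 0, 0], [0, 0, 0.006, 0, 0, 0], [0, 0, 0.003, 0, 0, 0], [0, 0, 0.002, 0, 0, 0], [0, 0, 0.002, 0, 0, 0]]])

```text
time: 18.93
ee_pos: [0.5442, -0.2248, 0.1271]
eef_rot: [[0.984, 0.179, -0.0], [0.179, -0.984, 0.0], [-0.0, -0.0, -1.0]]
wrist_force: [-3.1, 2.4, 7.8]
width: 0.0213
grip_force: 44.7
```

>>> carry_out(commands=[[[0, 0, 0.002, 0, 0, 0], [0, 0, 0.002, 0, 0, 0], [0, 0, 0.002, 0, 0, 0], [0, 0, 0.001, 0, 0, 0], [0, 0, 0.001, 0, 0, 0]]])

```text
time: 19.35
ee_pos: [0.5454, -0.2246, 0.1228]
eef_rot: [[0.984, 0.179, 0.004], [0.179, -0.984, -0.001], [0.004, 0.001, -1.0]]
wrist_force: [-4.2, 4.8, 23.6]
width: 0.0218
grip_force: 45.0
```

Contact came early: about 26 N with the tip roughly 8 mm above the hub, so the key or pilot is probably catching a floor edge. I'll read the moments and check whether the pulley is depressed.

```bash
python3 - <<'E'
from h import *
a=cap('scene','s7.png'); s=manip.state()
print({k:np.round(s[k],3).tolist() for k in('ee_pos','wrist_force','ft_torque')})
A=cv2.imread('pics/s3.png').mean(2);B=cv2.imread('pics/s7.png').mean(2)
for n,M in(('s3',A),('s7',B)):
    print(n)
    for c in(374,384,390): print(c,M[205:258,c].astype(int).tolist())
def sh(x0,x1,y0,y1): 
    print(cv2.phaseCorrelate(A[y0:y1,x0:x1].astype(np.float32),B[y0:y1,x0:x1].astype(np.float32),cv2.createHanningWindow((x1-x0,y1-y0),cv2.CV_32F)))
sh(364,404,226,248); sh(372,396,217,236)
E
```

```text
{'ee_pos': [0.546, -0.225, 0.123], 'wrist_force': [-4.5, 4.832, 21.014], 'ft_torque': [1.07, 1.642, -0.097]}
s3
374 [171, 146, 129, 119, 112, 113, 119, 137, 168, 189, 178, 156, 158, 170, 172, 171, 179, 188, 183, 162, 144, 139, 144, 157, 178, 187, 182, 176, 183, 195, 210, 222, 227, 227, 221, 194, 139, 79, 49, 48, 66, 107, 140, 137, 118, 119, 122, 106, 92, 87, 90, 111, 144]
384 [167, 166, 167, 168, 167, 165, 159, 150, 152, 173, 201, 217, 220, 220, 220, 225, 230, 216, 176, 162, 181, 180, 161, 153, 163, 158, 146, 129, 116, 108, 110, 122, 143, 181, 212, 225, 219, 189, 133, 83, 65, 66, 82, 133, 172, 153, 126, 124, 110, 92, 86, 85, 93]
390 [131, 131, 131, 130, 129, 127, 123, 123, 123, 130, 158, 189, 207, 209, 208, 206, 210, 221, 230, 225, 202, 164, 138, 141, 138, 127, 115, 107, 103, 109, 115, 117, 140, 184, 215, 224, 210, 161, 95, 60, 54, 57, 79, 118, 136, 125, 122, 129, 110, 87, 78, 79, 100]
s7
374 [198, 200, 194, 187, 181, 179, 184, 194, 206, 204, 178, 145, 163, 199, 207, 188, 158, 138, 130, 128, 125, 120, 111, 103, 102, 100, 102, 111, 122, 126, 127, 122, 118, 124, 143, 172, 201, 210, 189, 133, 72, 49, 54, 73, 122, 162, 157, 119, 92, 87, 89, 112, 144]
384 [34, 33, 33, 33, 34, 33, 33, 33, 34, 50, 84, 112, 117, 108, 99, 99, 100, 101, 100, 100, 99, 101, 122, 160, 172, 157, 157, 174, 169, 149, 131, 117, 111, 115, 127, 149, 186, 216, 226, 218, 186, 126, 81, 69, 70, 84, 120, 146, 128, 97, 85, 86, 93]
390 [102, 102, 104, 104, 98, 89, 89, 102, 120, 129, 129, 123, 138, 166, 167, 147, 132, 129, 126, 129, 135, 147, 163, 174, 158, 137, 136, 136, 127, 116, 106, 104, 111, 117, 120, 148, 196, 221, 225, 206, 154, 90, 62, 58, 63, 88, 127, 139, 114, 86, 78, 79, 100]
((-0.0762485310252643, 2.696318882197362), 0.734157283604145)
((-0.20929821393060344, 0.04563112870652475), 0.8581717511018118)
```

The flange is about 3 px lower, so the pulley is at its stop while the tip is still about 8–10 mm above the hub. The reaction moment puts the contact on the -x (key) side, so the key is sitting on the nested spacer's floor. I'll back off, shift about 3 mm in +x and try again.

>>> carry_out(commands=[[[0, 0, -0.005, 0, 0, 0], [0, 0, -0.006, 0, 0, 0], [0, 0, -0.006, 0, 0, 0], [0, 0, -0.002, 0, 0, 0], [0, 0, 0, 0, 0, 0]]])

```text
time: 19.82
ee_pos: [0.5453, -0.2256, 0.1372]
eef_rot: [[0.984, 0.179, 0.002], [0.179, -0.984, -0.001], [0.002, 0.002, -1.0]]
wrist_force: [-0.6, -0.6, -2.0]
width: 0.0216
grip_force: 45.0
```

>>> carry_out(commands=[[[0.001, 0, 0, 0, 0, 0], [0.001, 0, 0, 0, 0, 0], [0.001, 0, 0, 0, 0, 0], [0, 0, 0, 0, 0, 0], [0, 0, 0, 0, 0, 0]]])

```text
time: 20.23
ee_pos: [0.5475, -0.2244, 0.136]
eef_rot: [[0.984, 0.179, -0.001], [0.179, -0.984, 0.0], [-0.001, -0.001, -1.0]]
wrist_force: [-0.3, 0.0, -2.9]
width: 0.0217
grip_force: 45.0
```

>>> carry_out(commands=[[[0, 0, 0.003, 0, 0, 0], [0, 0, 0.003, 0, 0, 0], [0, 0, 0.002, 0, 0, 0], [0, 0, 0.001, 0, 0, 0], [0, 0, 0, 0, 0, 0]]])

```text
time: 20.65
ee_pos: [0.5477, -0.2244, 0.1271]
eef_rot: [[0.984, 0.179, 0.0], [0.179, -0.984, 0.0], [0.0, -0.0, -1.0]]
wrist_force: [1.1, 0.6, -2.8]
width: 0.0214
grip_force: 45.0
```

>>> carry_out(commands=[[[0, 0, 0.001, 0, 0, 0], [0, 0, 0.001, 0, 0, 0], [0, 0, 0.001, 0, 0, 0], [0, 0, 0.001, 0, 0, 0], [0, 0, 0, 0, 0, 0]]])

```text
time: 21.07
ee_pos: [0.5477, -0.2245, 0.1233]
eef_rot: [[0.984, 0.179, 0.0], [0.179, -0.984, 0.0], [0.0, -0.0, -1.0]]
wrist_force: [0.4, -0.1, -2.0]
width: 0.0219
grip_force: 45.0
```

Now free at z .123. Continuing down toward the hub face.

>>> carry_out(commands=[[[0, 0, 0.001, 0, 0, 0], [0, 0, 0.001, 0, 0, 0], [0, 0, 0.001, 0, 0, 0], [0, 0, 0.001, 0, 0, 0], [0, 0, 0, 0, 0, 0]]])

```text
time: 21.48
ee_pos: [0.5478, -0.2246, 0.1201]
eef_rot: [[0.984, 0.179, 0.001], [0.179, -0.984, -0.0], [0.001, 0.0, -1.0]]
wrist_force: [-0.0, 1.2, 4.6]
width: 0.0217
grip_force: 45.0
```

>>> carry_out(commands=[[[0, 0, 0.001, 0, 0, 0], [0, 0, 0.001, 0, 0, 0], [0, 0, 0.001, 0, 0, 0], [0, 0, 0.001, 0, 0, 0], [0, 0, 0, 0, 0, 0]]])

```text
time: 21.9
ee_pos: [0.5478, -0.2246, 0.1164]
eef_rot: [[0.984, 0.179, 0.001], [0.179, -0.984, -0.0], [0.001, 0.001, -1.0]]
wrist_force: [0.2, 0.8, 7.3]
width: 0.0217
grip_force: 45.0
```

```bash
python3 - <<'E'
from h import *
s=manip.state()
print({k:np.round(s[k],3).tolist() for k in('ee_pos','wrist_force','ft_torque')})
E
```

```text
{'ee_pos': [0.548, -0.225, 0.116], 'wrist_force': [0.224, 0.783, 7.29], 'ft_torque': [0.305, 0.328, -0.045]}
```

The moment again points to the key side, which fits the key resting on the twin's floor. I'll ease up and shift 3 mm more.

>>> carry_out(commands=[[[0, 0, -0.003, 0, 0, 0], [0, 0, -0.003, 0, 0, 0], [0, 0, -0.001, 0, 0, 0], [0.001, 0, 0, 0, 0, 0], [0.001, 0, 0, 0, 0, 0]]])

```text
time: 22.32
ee_pos: [0.5483, -0.2244, 0.1218]
eef_rot: [[0.984, 0.179, -0.003], [0.179, -0.984, -0.0], [-0.003, -0.0, -1.0]]
wrist_force: [-2.5, -0.4, 0.1]
width: 0.0221
grip_force: 45.0
```

>>> carry_out(commands=[[[0.001, 0, 0, 0, 0, 0], [0, 0, 0.001, 0, 0, 0], [0, 0, 0.001, 0, 0, 0], [0, 0, 0.001, 0, 0, 0], [0, 0, 0.001, 0, 0, 0]]])

```text
time: 22.73
ee_pos: [0.5504, -0.2238, 0.118]
eef_rot: [[0.984, 0.179, -0.0], [0.179, -0.984, 0.0], [-0.0, -0.001, -1.0]]
wrist_force: [0.6, 1.2, -1.9]
width: 0.0215
grip_force: 45.0
```

>>> carry_out(commands=[[[0, 0, 0.001, 0, 0, 0], [0, 0, 0.001, 0, 0, 0], [0, 0, 0.001, 0, 0, 0], [0, 0, 0.001, 0, 0, 0], [0, 0, 0, 0, 0, 0]]])

```text
time: 23.15
ee_pos: [0.5504, -0.2239, 0.1142]
eef_rot: [[0.984, 0.179, -0.0], [0.179, -0.984, 0.0], [-0.0, -0.0, -1.0]]
wrist_force: [-1.5, -0.1, -2.3]
width: 0.0217
grip_force: 45.0
```

```bash
python3 - <<'E'
from h import *
s=manip.state()
print({k:np.round(s[k],4).tolist() for k in('ee_pos','wrist_force','ft_torque')})
E
```

```text
{'ee_pos': [0.5504, -0.2239, 0.1142], 'wrist_force': [-1.4738, -0.0818, -2.289], 'ft_torque': [-0.0015, 0.1631, 0.0031]}
```

Dropped past the floor, and the pilot is entering the bore with a small side force. Continuing.

>>> carry_out(commands=[[[-0.0005, 0, 0.001, 0, 0, 0], [0, 0, 0.001, 0, 0, 0], [0, 0, 0.001, 0, 0, 0], [0, 0, 0.001, 0, 0, 0], [0, 0, 0, 0, 0, 0]]])

```text
time: 23.57
ee_pos: [0.5504, -0.224, 0.1111]
eef_rot: [[0.984, 0.179, 0.001], [0.179, -0.984, -0.0], [0.001, 0.0, -1.0]]
wrist_force: [0.2, 1.6, 3.8]
width: 0.022
grip_force: 45.0
```

>>> carry_out(commands=[[[0, 0, 0.001, 0, 0, 0], [0, 0, 0, 0, 0, 0], [0, 0, 0, 0, 0, 0], [0, 0, 0, 0, 0, 0], [0, 0, 0, 0, 0, 0]]])

```text
time: 23.98
ee_pos: [0.5507, -0.2242, 0.1096]
eef_rot: [[0.984, 0.179, 0.001], [0.179, -0.984, -0.0], [0.001, 0.001, -1.0]]
wrist_force: [1.5, 0.5, 1.8]
width: 0.0218
grip_force: 45.0
```

Key is resting on the hub face at about .111, as expected. Now turning it counter-clockwise under a light push.

>>> carry_out(commands=[[[0, 0, 0.001, 0, 0, -0.02], [0, 0, 0, 0, 0, -0.03], [0, 0, 0, 0, 0, -0.03], [0, 0, 0, 0, 0, -0.03], [0, 0, 0, 0, 0, 0]]])

```text
time: 24.4
ee_pos: [0.5502, -0.2235, 0.1079]
eef_rot: [[0.958, 0.287, 0.0], [0.287, -0.958, 0.001], [0.001, -0.001, -1.0]]
wrist_force: [2.0, 1.8, -0.8]
width: 0.0217
grip_force: 45.0
```

>>> carry_out(commands=[[[0, 0, 0, 0, 0, -0.02], [0, 0, 0, 0, 0, -0.02], [0, 0, 0, 0, 0, -0.02], [0, 0, 0, 0, 0, -0.02], [0, 0, 0, 0, 0, 0]]])

```text
time: 24.82
ee_pos: [0.5499, -0.2233, 0.108]
eef_rot: [[0.932, 0.362, -0.0], [0.362, -0.932, 0.002], [0.0, -0.002, -1.0]]
wrist_force: [2.9, 3.8, -3.0]
width: 0.0214
grip_force: 45.0
```

>>> carry_out(commands=[[[0, 0, 0.001, 0, 0, 0], [0, 0, 0.001, 0, 0, 0], [0, 0, 0.001, 0, 0, 0], [0, 0, 0, 0, 0, 0], [0, 0, 0, 0, 0, 0]]])

```text
time: 25.23
ee_pos: [0.5502, -0.2236, 0.1057]
eef_rot: [[0.932, 0.362, 0.001], [0.362, -0.932, 0.001], [0.001, -0.001, -1.0]]
wrist_force: [2.2, 4.2, -0.1]
width: 0.0217
grip_force: 45.0
```

```bash
python3 - <<'E'
from h import *
s=manip.state()
print({k:np.round(s[k],4).tolist() for k in('ee_pos','wrist_force','ft_torque')})
E
```

```text
{'ee_pos': [0.5502, -0.2236, 0.1057], 'wrist_force': [2.1608, 4.1816, -0.1406], 'ft_torque': [1.1193, -0.471, 0.0159]}
```

The key has slipped in: z is dropping with only about 2 N vertical. I'll relieve the side load and keep pushing.

>>> carry_out(commands=[[[0.0007, -0.0006, 0.001, 0, 0, 0], [0, 0, 0.001, 0, 0, 0], [0, 0, 0.001, 0, 0, 0], [0, 0, 0.001, 0, 0, 0], [0, 0, 0, 0, 0, 0]]])

```text
time: 25.65
ee_pos: [0.5502, -0.2234, 0.1012]
eef_rot: [[0.932, 0.362, -0.0], [0.362, -0.932, -0.0], [-0.0, 0.0, -1.0]]
wrist_force: [1.9, 2.4, -0.8]
width: 0.0216
grip_force: 45.0
```

>>> carry_out(commands=[[[0, 0, 0.001, 0, 0, 0], [0, 0, 0.001, 0, 0, 0], [0, 0, 0.001, 0, 0, 0], [0, 0, 0.001, 0, 0, 0], [0, 0, 0, 0, 0, 0]]])

```text
time: 26.07
ee_pos: [0.5503, -0.2234, 0.0971]
eef_rot: [[0.932, 0.361, -0.0], [0.361, -0.932, -0.0], [-0.0, -0.0, -1.0]]
wrist_force: [1.9, 1.8, -2.3]
width: 0.0216
grip_force: 45.0
```

```bash
python3 - <<'E'
from h import *
s=manip.state()
print({k:np.round(s[k],4).tolist() for k in('ee_pos','wrist_force','ft_torque')})
E
```

```text
{'ee_pos': [0.5503, -0.2234, 0.0971], 'wrist_force': [1.8952, 1.7705, -2.2977], 'ft_torque': [0.4898, -0.2979, -0.0228]}
```

>>> carry_out(commands=[[[0, 0, 0.001, 0, 0, 0], [0, 0, 0.001, 0, 0, 0], [0, 0, 0.001, 0, 0, 0], [0, 0, 0.001, 0, 0, 0], [0, 0, 0.001, 0, 0, 0]]], squeeze=58)

```text
time: 26.48
ee_pos: [0.5503, -0.2234, 0.093]
eef_rot: [[0.932, 0.362, 0.0], [0.362, -0.932, -0.0], [-0.0, 0.0, -1.0]]
wrist_force: [-1.6, 1.4, 4.5]
width: 0.0215
grip_force: 58.0
```

>>> carry_out(commands=[[[0, 0, 0.001, 0, 0, 0], [0, 0, 0.001, 0, 0, 0], [0, 0, 0.001, 0, 0, 0], [0, 0, 0.001, 0, 0, 0], [0, 0, 0.001, 0, 0, 0]]])

```text
time: 26.9
ee_pos: [0.5504, -0.2234, 0.0885]
eef_rot: [[0.932, 0.362, 0.0], [0.362, -0.932, -0.0], [0.0, 0.001, -1.0]]
wrist_force: [-0.7, 2.6, 9.3]
width: 0.0216
grip_force: 58.0
```

>>> carry_out(commands=[[[0, 0, 0.001, 0, 0, 0], [0, 0, 0.001, 0, 0, 0], [0, 0, 0.001, 0, 0, 0], [0, 0, 0.001, 0, 0, 0], [0, 0, 0, 0, 0, 0]]])

```text
time: 27.32
ee_pos: [0.5504, -0.2234, 0.0863]
eef_rot: [[0.932, 0.362, 0.001], [0.362, -0.932, -0.001], [0.001, 0.001, -1.0]]
wrist_force: [-2.6, 3.5, 17.3]
width: 0.0215
grip_force: 58.0
```

>>> carry_out(commands=[[[0, 0, 0.001, 0, 0, 0], [0, 0, 0.001, 0, 0, 0], [0, 0, 0, 0, 0, 0], [0, 0, 0, 0, 0, 0], [0, 0, 0, 0, 0, 0]]])

```text
time: 27.73
ee_pos: [0.5505, -0.2234, 0.0862]
eef_rot: [[0.932, 0.362, 0.002], [0.362, -0.932, -0.001], [0.002, 0.002, -1.0]]
wrist_force: [-5.5, 4.7, 26.7]
width: 0.0215
grip_force: 58.0
```

```bash
python3 - <<'E'
from h import *
a=cap('scene','s8.png'); s=manip.state()
print({k:np.round(s[k],4).tolist() for k in('time','ee_pos','wrist_force','ft_torque','grip_force')})
A=cv2.imread('pics/s3.png').mean(2);B=cv2.imread('pics/s8.png').mean(2);C=cv2.imread('pics/s7.png').mean(2)
for c in(377,384,390):
  for M in(A,C,B): print(c,M[222:256,c].astype(int).tolist())
E
```

```text
{'time': 27.7833, 'ee_pos': [0.5505, -0.2234, 0.0862], 'wrist_force': [-6.163, 4.6013, 26.3454], 'ft_torque': [1.2168, 1.2371, 0.0145], 'grip_force': 58.0154}
377 [210, 227, 217, 183, 154, 144, 140, 136, 132, 118, 102, 101, 116, 138, 171, 204, 222, 225, 217, 188, 133, 81, 59, 62, 78, 122, 157, 148, 124, 123, 116, 99, 89, 88]
377 [137, 137, 142, 149, 150, 139, 121, 113, 115, 115, 110, 103, 96, 95, 102, 112, 114, 115, 149, 195, 217, 214, 187, 133, 79, 62, 66, 78, 119, 151, 139, 105, 90, 88]
377 [136, 135, 133, 133, 135, 131, 121, 113, 117, 118, 112, 104, 96, 94, 101, 112, 112, 115, 150, 196, 217, 214, 187, 131, 79, 61, 64, 78, 118, 152, 138, 106, 90, 88]
384 [216, 176, 162, 181, 180, 161, 153, 163, 158, 146, 129, 116, 108, 110, 122, 143, 181, 212, 225, 219, 189, 133, 83, 65, 66, 82, 133, 172, 153, 126, 124, 110, 92, 86]
384 [101, 100, 100, 99, 101, 122, 160, 172, 157, 157, 174, 169, 149, 131, 117, 111, 115, 127, 149, 186, 216, 226, 218, 186, 126, 81, 69, 70, 84, 120, 146, 128, 97, 85]
384 [34, 33, 33, 33, 49, 114, 174, 180, 159, 161, 181, 175, 151, 131, 116, 111, 116, 126, 148, 186, 216, 226, 218, 184, 126, 81, 69, 70, 84, 120, 146, 127, 97, 86]
390 [221, 230, 225, 202, 164, 138, 141, 138, 127, 115, 107, 103, 109, 115, 117, 140, 184, 215, 224, 210, 161, 95, 60, 54, 57, 79, 118, 136, 125, 122, 129, 110, 87, 78]
390 [129, 126, 129, 135, 147, 163, 174, 158, 137, 136, 136, 127, 116, 106, 104, 111, 117, 120, 148, 196, 221, 225, 206, 154, 90, 62, 58, 63, 88, 127, 139, 114, 86, 78]
390 [101, 97, 103, 115, 138, 164, 171, 152, 136, 139, 138, 127, 115, 106, 103, 110, 116, 119, 149, 196, 221, 224, 207, 155, 91, 62, 60, 63, 87, 126, 138, 114, 86, 78]
```

The pulley is at its hard stop: the flange rows match the earlier stop picture, and z no longer moves with extra push. The collar seated 18 mm below the key-rest height, and the shaft is still held. Handing in.

```bash
python3 -c "
from rig import manip
print(manip.job_done())"
```

```text
the job is handed in; nothing more can be done
None
```

The job is handed in at 27.8 s of the 72 s allowed: the loose spacer is nested and released, the shaft's key is in the keyway with its collar seated, and the arm is still holding the shaft and pressing the pulley against its stop at about 26 N; the first push caught a spacer floor and briefly pressed the pulley to its stop, so I backed off and shifted about 6 mm before the key went in.

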